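# Clamp a plaster bedding block under a knurled thumbscrew

### The arm

A 7-joint arm with a two-finger parallel gripper is mounted at the origin on the work surface; the furniture and walls round the work are solid. World frame = base frame: x ahead of the robot, y to its left, z up, the work surface at z = 0. Lengths are in mm, angles in rad, forces in N, time in s.
With the tool pointing down it reaches from about 350 to 900 mm from the base axis. Payload 8.1 kg.
Tool frame: the origin (TCP) lies midway between the tips of the shut fingers; the grasp point (between the pads) lies 19 mm behind it; z points along the fingers, y is the direction in which the jaws open and shut (so a half turn about z gives the same grasp; the last joint's range is limited). The gripper opens to 92 mm and grips with 3 to 60 N. Pads are 19 mm wide; open, the fingers measure 130 mm over their backs; the gripper's body (75 mm by 190 mm) begins 47 mm behind the grasp point.
Start: joints at [-1.28, 0.434, 0.025, 1.573, -0.012, 1.134, -0.075], TCP at [239.84, 577.164, 226.742] pointing down, gripper open.
Joint ranges: [-2.62, 2.62], [-0.44, 2.09], [-1.27, 1.32], [0.08, 2.57], [-1.32, 4.46], [0.12, 2], [-2.74, 2.74]. Speed limits (rad/s): [2.22, 2.22, 3.01, 3.01, 3.14, 3.14, 3.14].

### API

Orientations are given as a unit quaternion [w, x, y, z].
In Python, from plant import robot gives the robot as it stands. The module is installed in compiled form; this text tells all that it offers.
- The arm moves only by the shell command python3 -m creep 'ROWS' [FORCE]. ROWS is JSON, one flat list of numbers, 7 for each row, row after row: the opening, from 0 (shut) to 1 (fully open), then the shift along the tool's x, y, z in cm, then the turn, a rotation vector about the tool's x, y, z in degrees. A call has 1 to 12 rows; each row is the pose to reach, as a shift and turn from the pose commanded when the call began, along the tool's axes at that moment; what a row does not reach only later rows make up. A row lasts 1/12 s, in which the tool goes at most 41.7 mm and 7.16 degrees, less where a joint would pass 70% of its speed; a pose out of reach is approached as far as the arm can. A call with a gripper value outside its range is refused whole. The fingers move at their own pace and stop on an object; FORCE is the grip in N (left out, the last holds). Time passes only in rows, so rows that repeat a pose let the fingers close. It gives the time, the measured TCP pose, the force and the opening at its end, in the units of the state.
- robot.get_state(): the state, without advancing time (a new reading comes with each control period).
- robot.capture(name): name is "side" or "top" or "wrist"; returns a dict with "frame" (420x560x3 uint8, red, green, blue), "camera_matrix" (3x3 intrinsics, pixels), "camera_from_world" (4x4, takes a point from world to camera coordinates); the wrist camera has in their place "T_tool_cam" (4x4, takes a point from camera to tool coordinates, whose origin is the TCP and whose axes are the flange's). Camera axes: x right, y down, z forward; pixel columns grow to the right and rows downward; lengths in mm; the calibration is good to about 2 mm. A picture is of the moment at which its call begins: read the wrist's pose just before it. There is no depth.
- robot.hand_in(): hands the job in, once; it reports no verdict.
The state is a dict: "time_s": time; "joint_pos": joint angles; "joint_vel": joint speeds; "joint_torque": joint torques, N m; "ee_pos": TCP position; "tcp_rot": TCP orientation; "force": force on the tool from outside, world axes, zero at the start; "wrist_torque": the same for the moment, N m; "opening": opening from 0.0 (shut) to 1.0 (fully open).
Only numpy, scipy, OpenCV 4.12 (cv2) and the standard library are available. Lean on these libraries where they do the work, as an engineer would, in place of code of your own. Each camera call takes 0.05 s, during which the arm holds its last target.

### The job

Gently push the plaster block between the rails of the clamp fixture, under its bridge, until it is fully home against the back stop. Then turn the knurled thumbscrew clockwise (seen from above) until its foot bears on the block and it just becomes firm: snug, not forced, because plaster cracks. Let go and leave the block home and clamped, and leave the other things on the bench where they lie.

Things in the scene. Friction and masses are not known exactly. Their poses are not given: they have to be found in the camera images.
- clamp_fixture: Fixed dark steel clamp fixture. Origin on the bench (z=0) under the screw axis; x = push-in direction, z up. Guide rails along x, 18 mm high, inner faces at y = +-41 mm, x = -24 to 36 mm, flared mouth out to x = -53; back stop face at x = 30, 24 mm high. Bridge over the rails: x = -15 to 15, y = -57 to 57, underside 40 mm and top 54 mm above the bench; the thumbscrew stands in its middle.
- thumbscrew: Steel thumbscrew, axis upright; origin at the centre of its knurled head (25 mm diameter, 22 mm high, 16 to 19 mm clear above the bridge at the start). Clockwise from above lowers it 1.2 mm per rad. Turns freely (0.02 N m) until its 24 mm flat foot meets the block after 1.5 to 3.5 rad, unknown beforehand; then the moment climbs by about 0.1 N m per 0.1 rad; snug: 0.1 to 0.2. Stays where left.
- block_centre (a point): Centre, half-way up, of the off-white plaster block lying flat before the fixture's mouth: 126 mm long (y axis), 78 mm wide (x axis), 30 mm high, 0.3 to 0.55 kg. Fully home its leading end touches the back stop and this point is at fixture x = -33 mm, y = 0. It starts 75 to 85 mm short of that, a little askew.
- block: The same plaster block; origin at the centre of its underside, y along its 126 mm length.
- sprue: Bystander, to be left alone: cone-shaped casting, 44 mm, lying on the bench; origin at its underside.
- hammer: Bystander, to be left alone: hammer, 229 mm long, lying on the bench; origin at its underside.
- burrs: Bystander, to be left alone: shallow box of small burrs, 69 x 110 mm, lying on the bench; origin at its underside.
- collar: Bystander, to be left alone: bronze ring, 52 mm, lying on the bench; origin at its underside.
- polish: Bystander, to be left alone: brown bar of polish, 111 mm long, lying on the bench; origin at its underside.
- bolt: Bystander, to be left alone: hexagon bolt, 62 mm long, lying on the bench; origin at its underside.
- chasing_punch_0: Bystander, to be left alone: steel punch, about 110 mm long, lying on the bench; origin at its underside.
- chasing_punch_1: Bystander, to be left alone: steel punch, about 110 mm long, lying on the bench; origin at its underside.
- chasing_punch_2: Bystander, to be left alone: steel punch, about 110 mm long, lying on the bench; origin at its underside.

How it is judged:
By the outcome, as a careful person would: the job done as asked, in the order asked, and still so for the second after the job is handed in, with the robot touching nothing.
It also fails if it takes over 72 s, if anything falls off the work surface, if the arm or the gripper's body presses on something with over 40 N, if the wrist force passes 120 N, or if a joint passes its speed limit or range.

## Working session

There is one attempt and no reset: what is moved stays moved. The work goes in short steps, Python scripts to look and compute and a shell command to move; the robot and the scene stay as the last step left them, time stands still between calls to the robot, and variables do not carry over. Pictures are saved under pics/ and viewed, and the job is handed in when it is done.

```bash
mkdir -p pics; python3 - <<'E'
from plant import robot
import cv2,numpy as np
s=robot.get_state();print(s)
for n in ["top","side"]:
    c=robot.capture(n);cv2.imwrite(f"pics/{n}0.png",c["frame"][:,:,::-1]);print(n,c["camera_matrix"],c["camera_from_world"])
c=robot.capture("wrist");cv2.imwrite("pics/wrist0.png",c["frame"][:,:,::-1]);print(c["camera_matrix"],c["T_tool_cam"])
E
```

```text
{'time_s': 0.0, 'joint_pos': array([-1.27957655,  0.4352023 ,  0.02495743,  1.57411896, -0.01156935,
        1.13398263, -0.07508982]), 'joint_vel': array([ 0.00023876,  0.0005321 , -0.00194819,  0.00094501,  0.00084599,
       -0.00169276, -0.00010461]), 'joint_torque': array([-2.75821858e-04, -6.67837715e+01,  9.85347815e-01, -3.14459610e+01,
       -6.02701795e-02,  4.30687715e-02,  1.81252694e-04]), 'ee_pos': array([239.68005704, 576.65520641, 225.94918974]), 'tcp_rot': array([-7.25005608e-05,  1.95655881e-01,  9.80672301e-01, -7.80088080e-04]), 'force': array([ 0.63253461,  0.2051898 , -1.18105759]), 'wrist_torque': array([ 0.00377673,  0.01054675, -0.04283039]), 'opening': 0.9977091893633754}
top [[538.09160207   0.         275.97200483]
 [  0.         538.09160207 209.92212839]
 [  0.           0.           1.        ]] [[-1.72400976e-02 -9.99850631e-01 -1.22240768e-03  7.89922803e+01]
 [-9.86560973e-01  1.72096006e-02 -1.62484697e-01  6.07297317e+02]
 [ 1.62481464e-01 -1.59527232e-03 -9.86710307e-01  1.34723492e+03]
 [ 0.00000000e+00  0.00000000e+00  0.00000000e+00  1.00000000e+00]]
side [[444.31864346   0.         283.83407201]
 [  0.         444.31864346 206.4542636 ]
 [  0.           0.           1.        ]] [[-9.99916924e-01 -8.65308317e-03  9.55353761e-03  6.02310733e+02]
 [-1.26966502e-02  5.33387064e-01 -8.45775996e-01  5.04716135e+01]
 [ 2.22283666e-03 -8.45827030e-01 -5.33452617e-01  1.15390675e+03]
 [ 0.00000000e+00  0.00000000e+00  0.00000000e+00  1.00000000e+00]]
[[341.87051348   0.         281.44816352]
 [  0.         341.87051348 205.46981982]
 [  0.           0.           1.        ]] [[-2.79306157e-04 -9.68719106e-01 -2.48159657e-01  6.67483004e+01]
 [ 9.99999956e-01 -2.45710139e-04 -1.66352737e-04 -2.13674653e-01]
 [ 1.00173731e-04 -2.48159692e-01  9.68719132e-01 -1.56810066e+02]
 [ 0.00000000e+00  0.00000000e+00  0.00000000e+00  1.00000000e+00]]
```

View pics/top0.png

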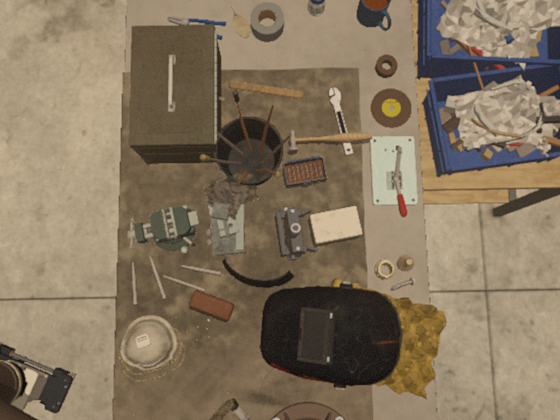

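View pics/side0.png

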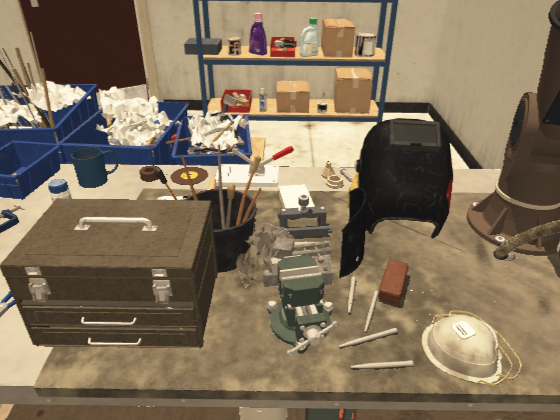

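View pics/wrist0.png

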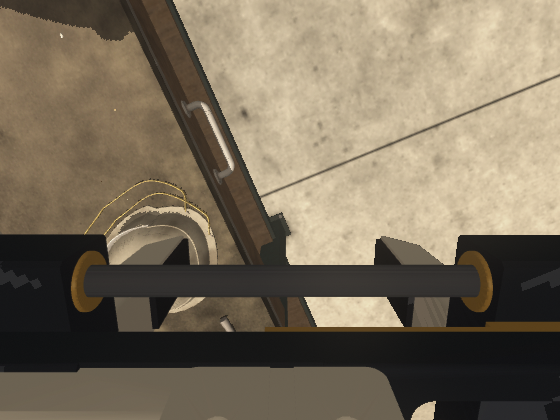

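Top view: the fixture is near px (295,232), with the block to its right at (336,225), so the push runs image-left, about world +y. The screw head shows at (297,228). I'll measure the block and screw next.

```bash
cat > h.py <<'E'
import numpy as np,cv2
from scipy.spatial.transform import Rotation as R
from plant import robot
def cam(name):
    s=robot.get_state(); c=robot.capture(name); K=c["camera_matrix"]
    if name=="wrist":
        q=s["tcp_rot"]; T=np.eye(4); T[:3,:3]=R.from_quat([q[1],q[2],q[3],q[0]]).as_matrix(); T[:3,3]=s["ee_pos"]
        W=T@c["T_tool_cam"]
    else: W=np.linalg.inv(c["camera_from_world"])
    return c["frame"],K,W
def ray(K,W,p):
    d=W[:3,:3]@np.linalg.inv(K)@np.array([p[0],p[1],1.]); return W[:3,3],d/np.linalg.norm(d)
def onz(K,W,p,z):
    o,d=ray(K,W,p); return o+d*(z-o[2])/d[2]
def two(a,b):
    (o1,d1),(o2,d2)=a,b
    t=np.linalg.lstsq(np.c_[d1,-d2],o2-o1,rcond=None)[0]
    p,q=o1+t[0]*d1,o2+t[1]*d2
    return (p+q)/2,np.linalg.norm(p-q)
def proj(K,W,P):
    c=np.linalg.inv(W)@np.r_[P,1]; u=K@c[:3]; return u[:2]/u[2]
def save(name,f,box=None,k=1):
    if box: f=f[box[1]:box[3],box[0]:box[2]]
    cv2.imwrite("pics/"+name,cv2.resize(f[:,:,::-1],None,fx=k,fy=k,interpolation=cv2.INTER_CUBIC))
E
python3 - <<'E'
from h import *
f,K,W=cam("top"); save("topc.png",f,(260,190,400,290),5)
g,K2,W2=cam("side"); save("sidec.png",g,(240,170,360,290),5)
m=(f.min(2)>150).astype(np.uint8); m[:, :300]=0;m[:,368:]=0;m[:195]=0;m[250:]=0
cs=cv2.findContours(m,0,2)[0];c=max(cs,key=cv2.contourArea);r=cv2.minAreaRect(c);b=cv2.boxPoints(r);print(r,b)
P=[onz(K,W,p,30)for p in b];print(np.round(P,1));print([round(np.linalg.norm(P[i]-P[i-1]),1) for i in range(4)],np.mean(P,0))
E
```

```text
((335.80767822265625, 224.0384521484375), (27.456260681152344, 45.89117431640625), 78.69007110595703) [[310.61536 215.07692]
 [355.61536 206.07692]
 [361.      232.99998]
 [316.      241.99998]]
[[ 596.5  -22.4   30. ]
 [ 618.4 -141.7   30. ]
 [ 546.8 -152.8   30. ]
 [ 525.2  -34.5   30. ]]
[np.float64(72.3), np.float64(121.3), np.float64(72.5), np.float64(120.3)] [571.74787418 -87.82978861  30.        ]
```

View pics/topc.png

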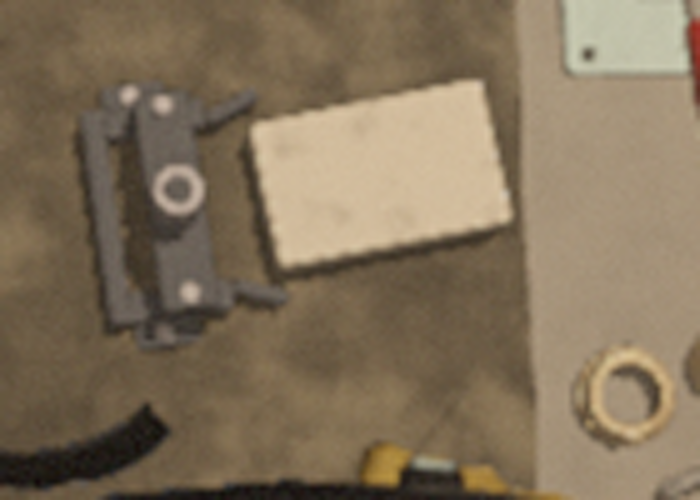

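View pics/sidec.png

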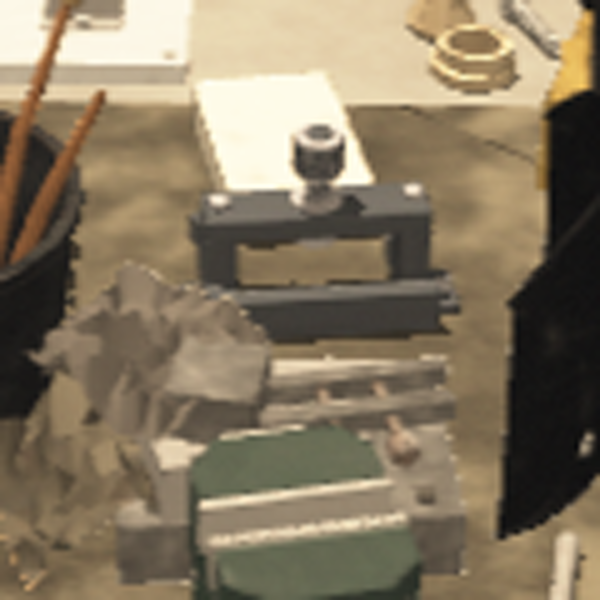

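```bash
python3 - <<'E'
from h import *
f,K,W=cam("top");g,K2,W2=cam("side")
t=lambda x,y:(260+x/5-.4,190+y/5-.4); s=lambda x,y:(240+x/5-.4,170+y/5-.4)
print("head",two(ray(K,W,t(179,188)),ray(K2,W2,s(319,132))))
# bolts on bridge: top-far = side-left
for a,b in (((162,103),(217,200)),((190,292),(411,190))):
    print("bolt",two(ray(K,W,t(*a)),ray(K2,W2,s(*b))), onz(K,W,t(*a),56))
print("block top corner",[two(ray(K,W,t(*a)),ray(K2,W2,s(*b))) for a,b in (((483,80),(192,80)),((512,218),(325,72)))])
P=np.array([onz(K,W,t(*a),30) for a in((250,125),(483,80),(512,218),(283,270))]);print(P,P.mean(0),[np.linalg.norm(P[i]-P[i-1]) for i in range(4)])
d=P[0]-P[1]+P[3]-P[2];print("yaw",np.degrees(np.arctan2(d[1],d[0])))
A,B=onz(K,W,t(162,103),56),onz(K,W,t(190,292),56);d=A-B;print("fix y? yaw",np.degrees(np.arctan2(d[1],d[0])),(A+B)/2)
# back stop top z=24, outer edge
A,B=onz(K,W,t(82,120),24),onz(K,W,t(108,325),24);d=A-B;print("stop",A,B,np.degrees(np.arctan2(d[1],d[0])))
E
```

```text
head (array([555.88569526,  20.84740694,  94.86842735]), np.float64(1.3551889060510103))
bolt (array([605.19968542,  27.19477791,  58.63436322]), np.float64(0.9134739133294545)) [606.0911785   27.06287872  56.        ]
bolt (array([507.81897118,  15.00804592,  58.12840092]), np.float64(0.0024355291561277727)) [508.01627975  14.92135856  56.        ]
block top corner [(array([ 620.0785642 , -143.31532374,   29.84768134]), np.float64(0.7380824777419944)), (array([ 545.43067824, -155.30116376,   29.66353551]), np.float64(1.6974570474197657))]
[[ 597.81711105  -19.771552     30.        ]
 [ 619.67962548 -143.25086451   30.        ]
 [ 546.23868861 -155.37216896   30.        ]
 [ 521.05528747  -34.87310651   30.        ]] [571.19767815 -88.31692299  30.        ] [np.float64(78.23320591261421), np.float64(125.39980126143182), np.float64(74.43451638324437), np.float64(123.10250908683805)]
yaw 100.91428464807342
fix y? yaw 7.057221579072682 [557.05372912  20.99211864  56.        ]
stop [602.9644543   68.50405724  24.        ] [494.46222402  56.80775761  24.        ] 6.152599475409507
```

```bash
python3 - <<'E'
from h import *
f,K,W=cam("top");g,K2,W2=cam("side")
save("t1.png",f,(190,80,330,200),5); save("s1.png",g,(150,100,470,280),2.5)
print("helmet edge top y=288 z0/200",onz(K,W,(320,288),0),onz(K,W,(320,288),200), "left", onz(K,W,(262,335),100))
print("helmet top", two(ray(K,W,(320,330)),ray(K2,W2,(410,122))))
s=robot.get_state();print(s["time_s"],s["ee_pos"],R.from_quat(s["tcp_rot"][[1,2,3,0]]).as_matrix())
E
```

```text
helmet edge top y=288 z0/200 [406.92465687 -43.67939905   0.        ] [403.3776186  -27.66407106 200.        ] left [295.52290688 107.45361735 100.        ]
helmet top (array([314.51200897, -19.02114935, 273.32499957]), np.float64(0.8152991550329338))
0.45 [239.85758107 577.09793214 226.68329826] [[-9.23406741e-01  3.83822865e-01 -6.07591861e-06]
 [ 3.83822863e-01  9.23406734e-01 -1.14698911e-04]
 [-3.84135204e-05 -1.08245824e-04 -9.99999993e-01]]
```

View pics/t1.png

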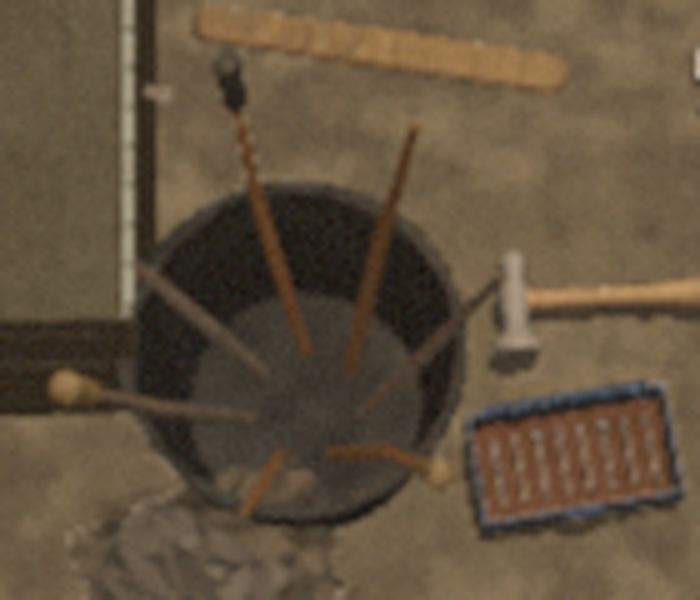

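View pics/s1.png

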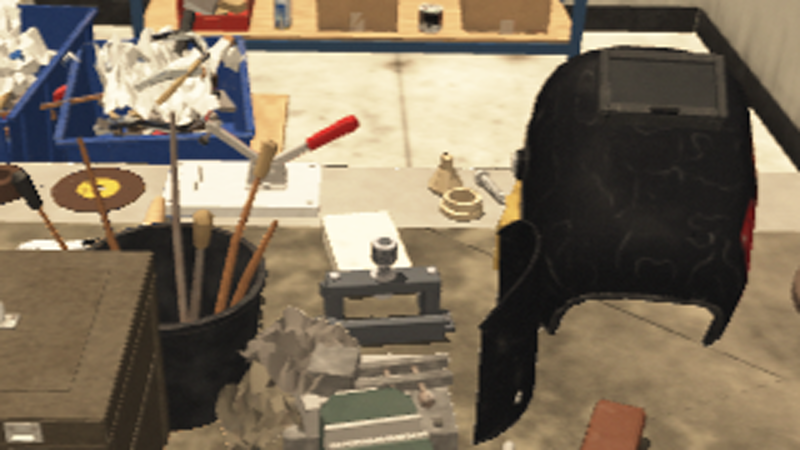

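```bash
python3 -m creep '[1,-3,-2,-4,0,0,0, 1,-6,-3,-8,0,0,5, 1,-10,-5,-10,0,0,10, 1,-14,-7.5,-10,0,0,15, 1,-18,-10,-10,0,0,20, 1,-21.5,-12,-10,0,0,25, 1,-25,-14,-10,0,0,28, 1,-28.5,-16,-10,0,0,28, 1,-32,-18,-10,0,0,28, 1,-35,-20,-10,0,0,28, 1,-36.5,-20.2,-10,0,0,28, 1,-36.5,-20.2,-10,0,0,28]'; python3 - <<'E'
from h import *
f,K,W=cam("top");g,K2,W2=cam("side")
T=lambda x,y:(190+x/5,80+y/5);S=lambda x,y:(150+x/2.5,100+y/2.5)
print(two(ray(K,W,T(440,470)),ray(K2,W2,S(268,148))),two(ray(K,W,T(440,470)),ray(K2,W2,S(203,215))),two(ray(K,W,T(245,513)),ray(K2,W2,S(275,222))))
s=robot.get_state();print(s["time_s"],s["ee_pos"],R.from_quat(s["tcp_rot"][[1,2,3,0]]).as_matrix().round(3),s["joint_pos"])
E
```

```text
time_s: 1.45
ee_pos: [504.5, 242.4, 327.3]
tcp_rot: [0.002, 0.432, 0.902, -0.001]
force: [-0.1, -0.1, -0.7]
opening: 1.0
(array([664.34461488,  62.63206894, 213.83386428]), np.float64(2.5296832769252124)) (array([704.48292257,  62.16948825, 139.18706987]), np.float64(41.63475553459828)) (array([652.17265122, 154.4417205 , 190.59521897]), np.float64(0.39091778686227463))
1.55 [500.31860076 248.9717796  326.77454038] [[-0.632  0.775  0.   ]
 [ 0.775  0.632 -0.   ]
 [-0.     0.    -1.   ]] [-0.79027952  0.25801161  0.30318582  1.59790813 -0.07896558  1.29762601
  0.20907596]
```

```bash
python3 -m creep '[1,-3,-1.6,0,0,0,5, 1,-6.6,-3.4,0,0,0,10, 1,-10,-5.2,0,0,0,15, 1,-13.5,-7,0,0,0,20, 1,-17,-8.8,0,0,0,25, 1,-20.5,-10.6,0,0,0,28.3, 1,-24,-12.5,1,0,0,28.3, 1,-27.5,-14.3,3,0,0,28.3, 1,-31,-16,6,0,0,28.3, 1,-34,-17.7,9,0,0,28.3, 1,-34.9,-18.1,10,0,0,28.3, 1,-34.9,-18.1,10,0,0,28.3]'; python3 - <<'E'
from h import *
robot.capture("top");robot.capture("top")
f,K,W=cam("wrist");save("w1.png",f)
s=robot.get_state();print(s["time_s"],s["ee_pos"],R.from_quat(s["tcp_rot"][[1,2,3,0]]).as_matrix().round(3),s["joint_pos"])
E
```

```text
time_s: 2.55
ee_pos: [579.2, -136.9, 222.7]
tcp_rot: [-0.002, 0.637, 0.771, -0.002]
force: [-1.2, 0.9, -0.2]
opening: 1.001
2.7 [ 581.6773852  -131.77214341  226.89052522] [[-0.195  0.981 -0.   ]
 [ 0.981  0.195  0.001]
 [ 0.001  0.    -1.   ]] [-0.23879768  0.41340299  0.53019159  1.67671479 -0.2296519   1.1141158
  0.55300082]
```

View pics/w1.png

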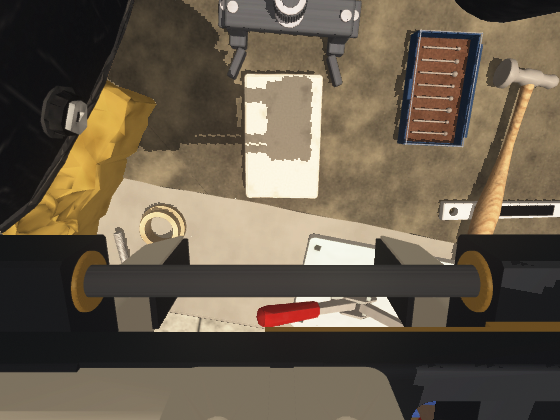

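The wrist view shows the block with corners near (245,74), (322,74), (318,198), (246,195), and the bridge bolts at (235,14) and (346,15). Next I'll turn these into positions.

```bash
python3 - <<'E'
from h import *
f,K,W=cam("wrist")
P=np.array([onz(K,W,p,30) for p in((245,74),(322,74),(318.5,198),(246,195.5))]);print(P.round(1),P.mean(0),[np.linalg.norm(P[i]-P[i-1]).round(1) for i in range(4)])
d=P[0]-P[3]+P[1]-P[2];print(np.degrees(np.arctan2(d[1],d[0])))
A,B=[onz(K,W,p,57) for p in((235,14),(346,15))];print(A,B,(A+B)/2,np.degrees(np.arctan2(*(B-A)[[1,0]])))
# flare tips: rail height 18
print([onz(K,W,p,18) for p in((235,78),(336,85))])
print("fl",[onz(K,W,p,18) for p in((243,40),(330,42))])
s=robot.get_state();print(s["ee_pos"])
save("w1c.png",f,(200,0,380,220),3.5)
E
```

```text
[[ 525.4  -32.9   30. ]
 [ 598.9  -18.3   30. ]
 [ 622.9 -139.7   30. ]
 [ 546.9 -152.    30. ]] [573.52066022 -85.73122916  30.        ] [np.float64(121.1), np.float64(74.9), np.float64(123.8), np.float64(77.0)]
100.71422505551593
[512.01168352  10.84077204  57.        ] [606.17047626  28.73315184  57.        ] [559.09107989  19.78696194  57.        ] 10.759264533813687
[array([514.7035372 , -37.43184501,  18.        ]), array([616.15009176, -24.10249122,  18.        ])]
fl [array([516.72022632,  -1.14744523,  18.        ]), array([601.00283806,  13.73957116,  18.        ])]
[ 582.02383758 -131.47949327  227.43520385]
```

View pics/w1c.png

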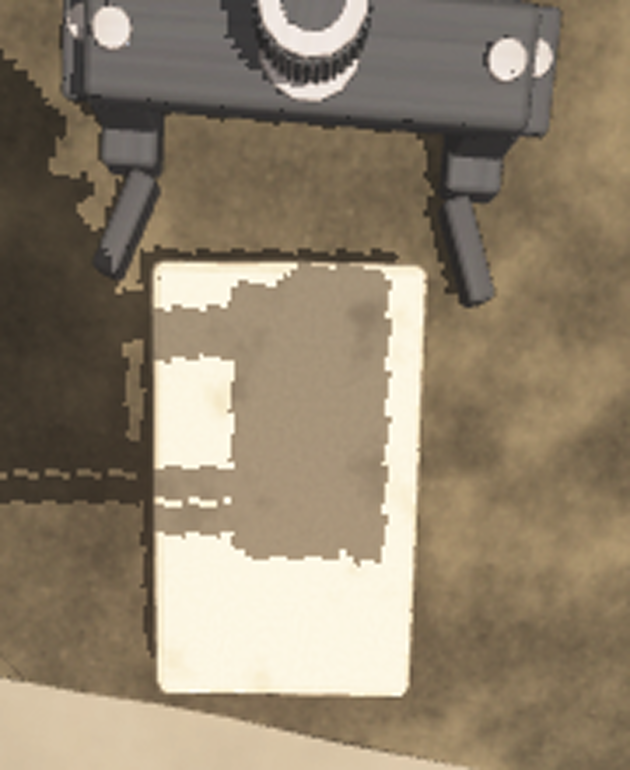

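```bash
python3 - <<'E'
from h import *
f,K,W=cam("wrist")
t=lambda x,y:(200+x/3.5-.36,y/3.5-.36)
P=np.array([onz(K,W,t(*p),30) for p in((152,262),(427,266),(409,695),(159,693))]);print(P.round(1),P.mean(0),[np.linalg.norm(P[i]-P[i-1]).round(1) for i in range(4)])
d=P[0]-P[3]+P[1]-P[2];print(np.degrees(np.arctan2(d[1],d[0])))
A,B=[onz(K,W,t(*p),57) for p in((110,28),(508,58))];print(A,B,(A+B)/2,np.degrees(np.arctan2(*(B-A)[[1,0]])))
A,B=[onz(K,W,t(*p),54) for p in((75,92),(545,137))];print("bridge front",A,B,np.degrees(np.arctan2(*(B-A)[[1,0]])),(A+B)/2)
print("rail inner",[onz(K,W,t(*p),18) for p in((158,172),(447,190))])
M=W[:3,:3];s=robot.get_state();Rt=R.from_quat(s["tcp_rot"][[1,2,3,0]]).as_matrix();print(s["ee_pos"],np.degrees(np.arctan2(Rt[1,0],Rt[0,0])))
E
```

```text
[[ 524.1  -33.4   30. ]
 [ 599.4  -19.5   30. ]
 [ 621.5 -140.2   30. ]
 [ 546.9 -154.4   30. ]] [572.95606057 -86.8623042   30.        ] [np.float64(123.1), np.float64(76.6), np.float64(122.7), np.float64(76.0)]
100.54534177119761
[508.20326916  15.37795498  57.        ] [605.80647187  28.07515847  57.        ] [557.00487052  21.72655673  57.        ] 7.411984636700596
bridge front [5.01342147e+02 1.27736671e-01 5.40000000e+01] [619.69976482  13.19226315  54.        ] 6.298911397831247 [560.52095596   6.65999991  54.        ]
rail inner [array([520.17960776,  -8.37990341,  18.        ]), array([601.41798127,   3.03353781,  18.        ])]
[ 582.11093263 -131.53167117  227.73090075] 101.31953646557037
```

```bash
python3 -m creep '[1,-0.2,-0.2,4,0,0,0.5, 1,-0.2,-0.2,8,0,0,0.5, 1,-0.2,-0.2,12,0,0,0.5, 1,-0.2,-0.2,15.5,0,0,0.5, 1,-0.2,-0.2,18,0,0,0.5, 1,-0.2,-0.2,20,0,0,0.5, 1,-0.2,-0.2,21.5,0,0,0.5, 1,-0.2,-0.2,22,0,0,0.5, 1,-0.2,-0.2,22,0,0,0.5]'; python3 -m creep '[0.9,0,0,0,0,0,0, 0.85,0,0,0,0,0,0, 0.8,0,0,0,0,0,0, 0.8,0,0,0,0,0,0, 0.78,0,0,0,0,0,0, 0.78,0,0,0,0,0,0, 0.78,0,0,0,0,0,0, 0.78,0,0,0,0,0,0]' 5
```

```text
time_s: 3.55
ee_pos: [579.8, -134.7, 6.4]
tcp_rot: [-0.001, 0.638, 0.77, 0.0]
force: [0.5, -0.1, 0.6]
opening: 1.0
time_s: 4.22
ee_pos: [580.9, -136.2, 8.2]
tcp_rot: [0.001, 0.638, 0.77, 0.001]
force: [-0.4, 1.8, 7.7]
opening: 0.855
```

```bash
python3 -m creep '[0.7,0,-0.1,0,0,0,1, 0.7,0,-0.2,0,0,0,2, 0.7,0,-0.35,0,0,0,3, 0.7,0,-0.46,0,0,0,3.9, 0.7,0,-0.46,0,0,0,3.9, 0.7,0,-0.46,0,0,0,3.9]' 10;  python3 - <<'E'
from h import *
f,K,W=cam("wrist");save("w2.png",f,(180,0,400,240),3)
f,K,W=cam("top"); save("top2.png",f,(260,190,400,290),5)
s=robot.get_state();Rt=R.from_quat(s["tcp_rot"][[1,2,3,0]]).as_matrix();print(s["ee_pos"],np.degrees(np.arctan2(Rt[1,0],Rt[0,0])),s["force"],s["opening"])
E
```

```text
time_s: 4.72
ee_pos: [577.1, -137.7, 8.1]
tcp_rot: [0.002, 0.665, 0.747, 0.001]
force: [3.2, -1.6, 8.1]
opening: 0.855
[ 577.08933356 -137.70504309    8.15480357] 96.68040635534196 [ 3.43357292 -0.56640915  7.34047052] 0.8527758803672775
```

View pics/w2.png

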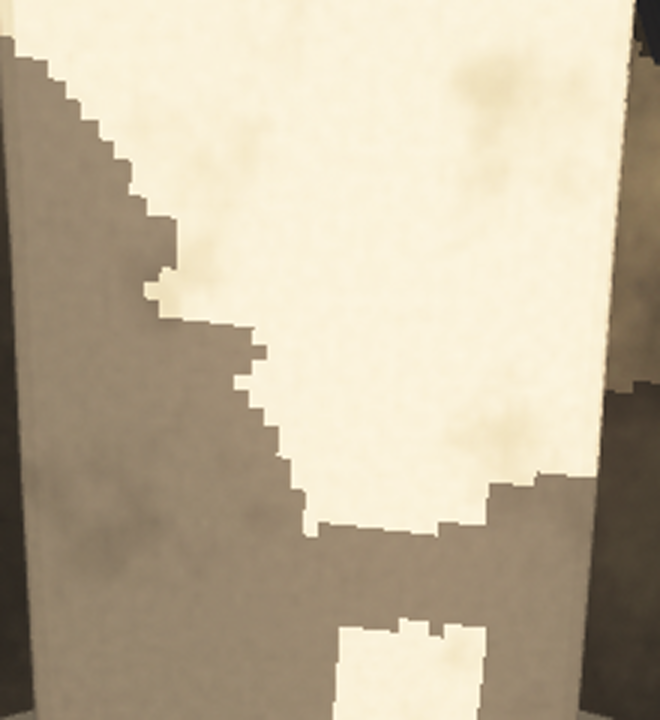

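View pics/top2.png

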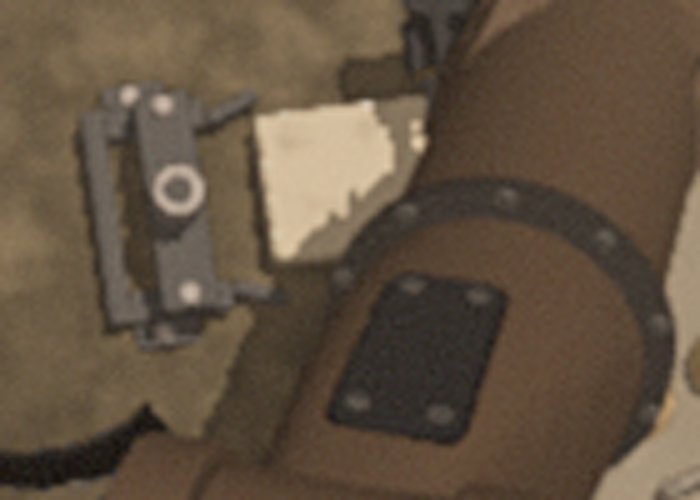

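```bash
python3 -m creep '[0.7,0.3,-0.05,0,0,0,0, 0.7,0.6,-0.05,0,0,0,0, 0.7,1,-0.05,0,0,0,0, 0.7,1.4,-0.05,0,0,0,0, 0.7,1.8,-0.05,0,0,0,0, 0.7,2.2,-0.05,0,0,0,0, 0.7,2.5,-0.05,0,0,0,0, 0.7,2.8,-0.05,0,0,0,0, 0.7,3.1,-0.05,0,0,0,0]'; python3 - <<'E'
from h import *
f,K,W=cam("top"); save("top3.png",f,(260,190,400,290),5)
s=robot.get_state();print(s["ee_pos"],s["force"],s["opening"])
E
```

```text
time_s: 5.57
ee_pos: [572.2, -109.2, 8.1]
tcp_rot: [0.002, 0.665, 0.747, 0.0]
force: [0.9, -6.3, 7.8]
opening: 0.852
[ 572.21956553 -108.46875083    8.09177698] [ 0.06169679 -5.66737605  9.01224988] 0.8562596411379917
```

View pics/top3.png

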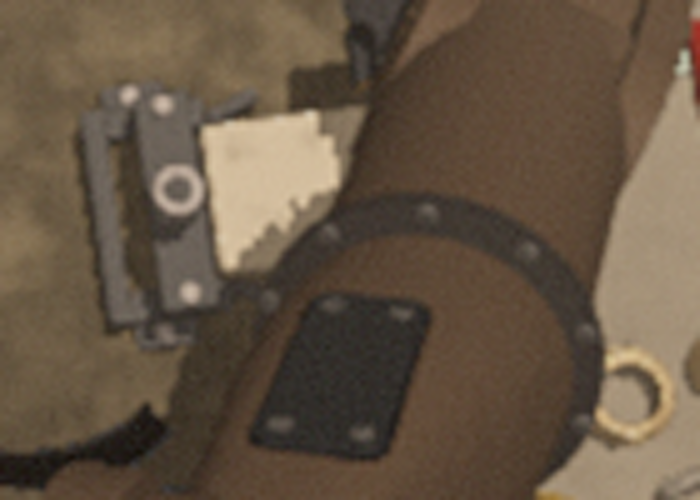

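```bash
python3 -m creep '[0.7,0.4,0,0,0,0,0, 0.7,0.8,0,0,0,0,0, 0.7,1.2,0,0,0,0,0, 0.7,1.6,0,0,0,0,0, 0.7,2,0,0,0,0,0]'; python3 -m creep '[0.7,0.4,0,0,0,0,0, 0.7,0.8,0,0,0,0,0, 0.7,1.2,0,0,0,0,0, 0.7,1.5,0,0,0,0,0, 0.7,1.8,0,0,0,0,0, 0.7,2.1,0,0,0,0,0]'; python3 -m creep '[0.7,0.2,0,0,0,0,0, 0.7,0.4,0,0,0,0,0]'
```

```text
time_s: 6.03
ee_pos: [569.9, -89.4, 8.1]
tcp_rot: [0.002, 0.665, 0.747, 0.0]
force: [0.9, -7.6, 7.6]
opening: 0.855
time_s: 6.53
ee_pos: [567.5, -68.6, 8.1]
tcp_rot: [0.002, 0.665, 0.747, 0.0]
force: [1.3, -7.4, 8.6]
opening: 0.855
time_s: 6.7
ee_pos: [567.1, -64.6, 8.1]
tcp_rot: [0.002, 0.665, 0.747, 0.0]
force: [1.6, -7.6, 8.2]
opening: 0.85
```

```bash
for i in 1; do python3 -m creep '[0.7,0.15,0,0,0,0,0, 0.7,0.3,0,0,0,0,0]'|grep -E "ee_pos|force"; python3 -m creep '[0.7,0.1,0,0,0,0,0, 0.7,0.2,0,0,0,0,0]'|grep -E "ee_pos|force";  python3 -m creep '[0.7,0.1,0,0,0,0,0, 0.7,0.2,0,0,0,0,0]'|grep -E "ee_pos|force"; done
```

```text
ee_pos: [566.7, -61.7, 8.1]
force: [0.8, -8.8, 7.9]
ee_pos: [566.7, -60.9, 8.1]
force: [4.1, -12.3, 4.0]
ee_pos: [567.5, -59.6, 8.1]
force: [6.3, -13.1, 0.8]
```

```bash
python3 -m creep '[0.7,0.1,0,0,0,0,0, 0.7,0.2,0,0,0,0,0, 0.7,0.2,0,0,0,0,0]'|grep -E "ee_pos|force|open|rot"; python3 - <<'E'
from h import *
f,K,W=cam("top"); save("top4.png",f,(250,190,390,290),5)
f,K,W=cam("side"); save("side4.png",f,(250,170,370,270),6)
E
```

```text
ee_pos: [567.2, -57.4, 8.0]
tcp_rot: [0.004, 0.666, 0.746, -0.0]
force: [6.2, -11.9, 0.8]
opening: 0.85
```

View pics/top4.png

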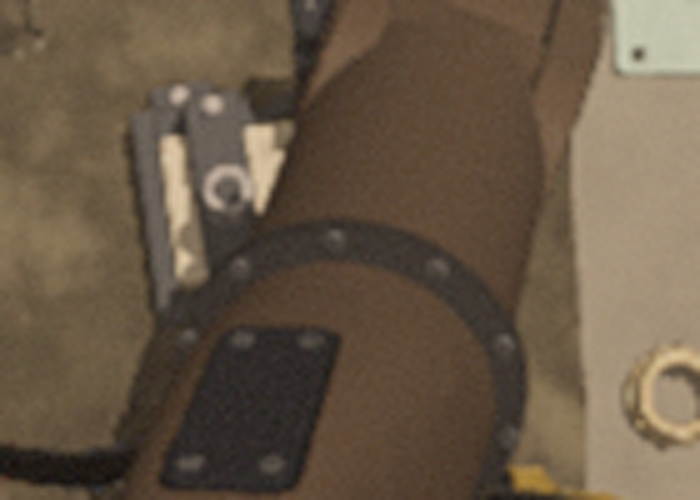

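View pics/side4.png

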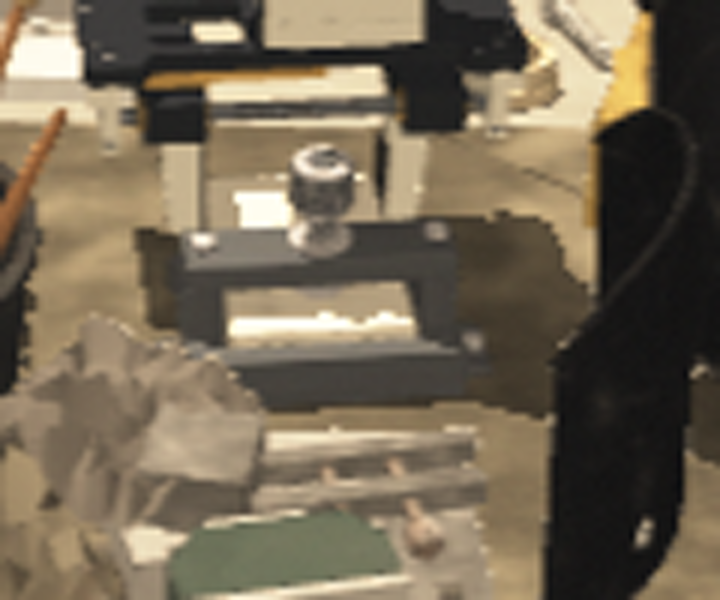

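```bash
python3 -m creep '[1,-0.1,0,0,0,0,0, 1,-0.2,0,0,0,0,0, 1,-0.2,0,0,0,0,0, 1,-0.2,0,0,0,0,0, 1,-1.5,0,0,0,0,0, 1,-3,0,0,0,0,0, 1,-4.5,0,0,0,0,0, 1,-5,0,0,0,0,0]'; python3 -m creep '[0,0,0,0,0,0,0, 0,0,0,0,0,0,0, 0,0,0,0,0,0,0, 0,0,0,0,0,0,0, 0,0,0,0,0,0,0, 0,0,0,0,0,0,0, 0,0,0,0,0,0,0, 0,0,0,0,0,0,0]';  python3 - <<'E'
from h import *
f,K,W=cam("wrist"); save("w5.png",f)
s=robot.get_state();print(s["ee_pos"],s["force"],s["opening"])
E
```

```text
time_s: 8.22
ee_pos: [570.5, -106.0, 6.9]
tcp_rot: [0.001, 0.665, 0.747, -0.001]
force: [0.3, -0.9, -0.2]
opening: 0.999
time_s: 8.88
ee_pos: [570.6, -102.2, 6.7]
tcp_rot: [-0.0, 0.664, 0.748, 0.0]
force: [0.0, -0.3, 0.5]
opening: 0.469
[ 570.5455995  -102.2760276     6.72369178] [-0.43010493  0.27681416  0.4417072 ] 0.42360553537917506
```

View pics/w5.png

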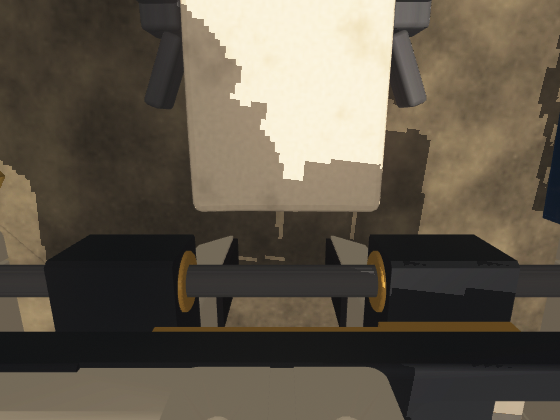

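```bash
python3 - <<'E'
from h import *
f,K,W=cam("wrist")
for p in((205,210),(370,210)):
    r=onz(K,W,p,30)[:2]-[557.5,21.4]; print(r@[-.118,.993],r@[-.993,-.118])
E
python3 -m creep '[0.4,0.3,0,0,0,0,0, 0.4,0.6,0,0,0,0,0, 0.4,0.9,0,0,0,0,0, 0.4,1.2,0,0,0,0,0, 0.4,1.4,0,0,0,0,0]'; python3 -m creep '[0.4,0.1,0,0,0,0,0, 0.4,0.2,0,0,0,0,0, 0.4,0.3,0,0,0,0,0]'
```

```text
-94.01394829569969 32.90088608872108
-94.05800694427808 -33.862839322201445
time_s: 9.4
ee_pos: [568.8, -87.8, 6.7]
tcp_rot: [-0.0, 0.664, 0.748, 0.0]
force: [-0.1, -0.0, -0.5]
opening: 0.4
time_s: 9.65
ee_pos: [568.6, -85.5, 6.8]
tcp_rot: [0.0, 0.664, 0.747, 0.0]
force: [0.6, 0.4, -0.0]
opening: 0.405
```

```bash
python3 -m creep '[0.4,0.1,0,0,0,0,0, 0.4,0.2,0,0,0,0,0]'|grep -E "ee_pos|force"; python3 -m creep '[0.4,0.1,0,0,0,0,0, 0.4,0.2,0,0,0,0,0]'|grep -E "ee_pos|force"; python3 -m creep '[0.4,0.1,0,0,0,0,0, 0.4,0.2,0,0,0,0,0]'|grep -E "ee_pos|force"
```

```text
ee_pos: [568.8, -84.6, 6.9]
force: [1.8, -5.8, -0.6]
ee_pos: [568.8, -84.6, 7.1]
force: [2.0, -10.8, -0.7]
ee_pos: [568.9, -84.6, 7.3]
force: [1.8, -16.5, -0.5]
```

```bash
python3 -m creep '[0.4,-1,0,0,0,0,0, 0.4,-3,0,0,0,0,0, 0.4,-3,0,-3,0,0,0, 0.4,-3,0,-6.5,0,0,0, 0.4,-2,0,-10,0,0,0, 0.5,0,0,-13.5,0,0,0, 0.5,0,0,-16,0,0,0, 0.5,0,0,-17,0,0,0, 0.5,0,0,-17,0,0,0, 0.5,0,0,-17,0,0,0]'; python3 - <<'E'
from h import *
import pickle
f,K,W=cam("wrist"); save("w6.png",f);pickle.dump((f,K,W),open("w6.pkl","wb"))
E
python3 -m creep '[0.5,2,0,0,0,0,0, 0.5,4,0,0,0,0,0, 0.5,5,0,0,0,0,0, 0.5,5,0,0,0,0,0, 0.5,5,0,0,0,0,0, 0.5,5,0,0,0,0,0]';python3 - <<'E'
from h import *
import pickle
f,K,W=cam("wrist"); save("w7.png",f);pickle.dump((f,K,W),open("w7.pkl","wb"))
s=robot.get_state();print(s["ee_pos"],s["joint_pos"])
E
```

```text
time_s: 10.98
ee_pos: [567.6, -79.8, 176.4]
tcp_rot: [-0.0, 0.664, 0.747, 0.0]
force: [-1.4, -0.2, 0.1]
opening: 0.5
time_s: 11.53
ee_pos: [561.8, -31.4, 176.3]
tcp_rot: [0.0, 0.665, 0.747, -0.001]
force: [-0.0, -1.2, -0.4]
opening: 0.498
[561.88628592 -31.56077349 176.46718077] [-0.44203861  0.41238807  0.55423308  1.82492408 -0.25634404  0.97632158
  0.33543669]
```

View pics/w6.png

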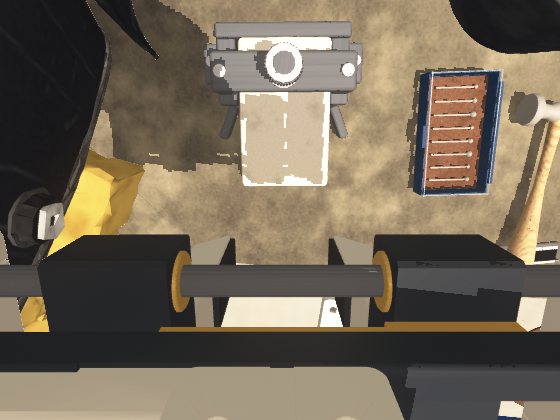

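View pics/w7.png

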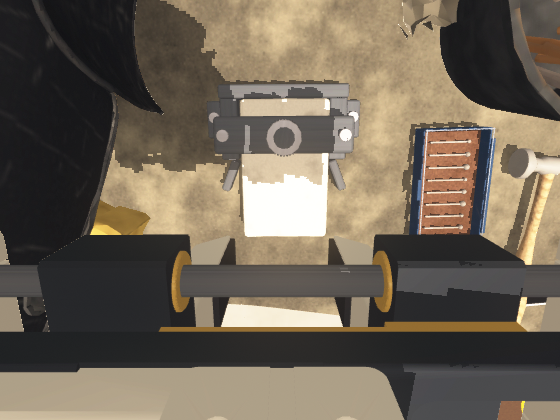

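Both wrist views show the block under the bridge and touching the stop, with the screw head at about (284,62) in the first and (284,138) in the second. I'll locate it more exactly.

```bash
python3 - <<'E'
from h import *
import pickle
a=pickle.load(open("w6.pkl","rb"));b=pickle.load(open("w7.pkl","rb"))
for n,(f,K,W),c in(("6",a,(284,62)),("7",b,(284,138))):
    x,y=c; save(f"hd{n}.png",f,(x-40,y-40,x+40,y+40),8)
A=cv2.imread("pics/hd6.png");B=cv2.imread("pics/hd7.png");cv2.imwrite("pics/hd.png",cv2.resize(np.hstack([A,B]),(800,400)))
E
```

```text
(no output)
```

View pics/hd.png

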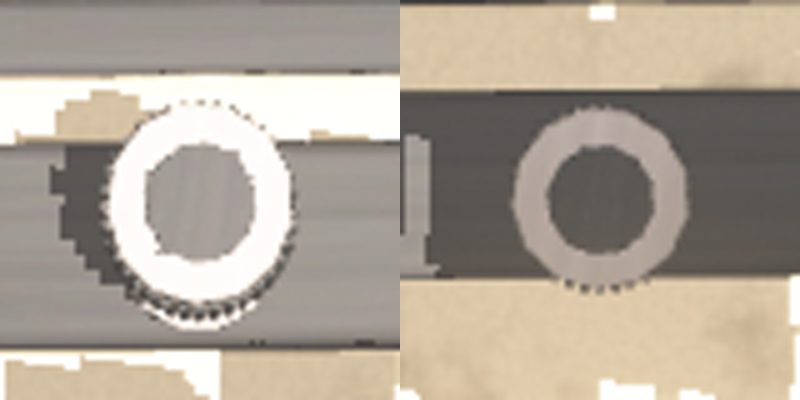

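```bash
python3 - <<'E'
from h import *
import pickle
_,K,W=pickle.load(open("w6.pkl","rb"));_,K2,W2=pickle.load(open("w7.pkl","rb"))
p=(283.6,62.1);q=(283.8,137.2)
print(two(ray(K,W,p),ray(K2,W2,q)),onz(K,W,p,94),onz(K2,W2,q,94))
# diameter
l,r=onz(K2,W2,(266.6,137),94),onz(K2,W2,(301.2,137),94);print(np.linalg.norm(l-r))
c=onz(K2,W2,q,94)[:2];s=robot.get_state();Rt=R.from_quat(s["tcp_rot"][[1,2,3,0]]).as_matrix()
e=np.r_[c,0]-np.r_[s["ee_pos"][:2],0];print("tool shift",Rt.T@e,s["ee_pos"],Rt.round(3)[:2,:2])
E
```

```text
(array([556.73985364,  21.66533916,  91.34411512]), np.float64(0.040988903182027456)) [556.75110444  21.27305921  94.        ] [556.72935139  21.8114392   94.        ]
23.75433895363308
tool shift [ 5.36105663e+01  1.04506653e+00 -4.56355837e-02] [561.88628592 -31.56077349 176.46718077] [[-0.116  0.993]
 [ 0.993  0.116]]
```

```bash
python3 -m creep '[0.5,2,0.05,0,0,0,6, 0.5,4,0.1,0,0,0,12, 0.5,5.3,0.1,0,0,0,18, 0.5,5.35,0.1,0,0,0,22, 0.5,5.35,0.1,2,0,0,22, 0.5,5.35,0.1,4,0,0,22, 0.5,5.35,0.1,5,0,0,22, 0.5,5.35,0.1,5,0,0,22, 0.5,5.35,0.1,5,0,0,22, 0.5,5.35,0.1,5,0,0,22]'; python3 - <<'E'
from h import *
f,K,W=cam("wrist"); save("w8.png",f)
s=robot.get_state();Rt=R.from_quat(s["tcp_rot"][[1,2,3,0]]).as_matrix();print(s["ee_pos"],Rt.T@np.r_[556.75-s["ee_pos"][0],21.7-s["ee_pos"][1],0],Rt.round(3),s["wrist_torque"])
f,K,W=cam("side");save("s8.png",f,(220,120,380,260),5)
E
```

```text
time_s: 12.42
ee_pos: [557.3, 22.6, 127.6]
tcp_rot: [0.0, 0.795, 0.607, 0.0]
force: [0.2, 0.3, 0.1]
opening: 0.499
[557.46347783  22.80253652 127.74104383] [-1.25175224 -0.39718016 -0.00128096] [[ 0.264  0.965  0.002]
 [ 0.965 -0.264  0.   ]
 [ 0.001  0.001 -1.   ]] [-0.14296419  0.06870013  0.00595822]
```

View pics/w8.png

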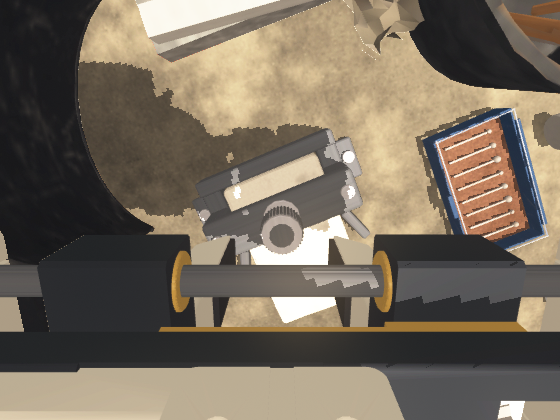

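View pics/s8.png

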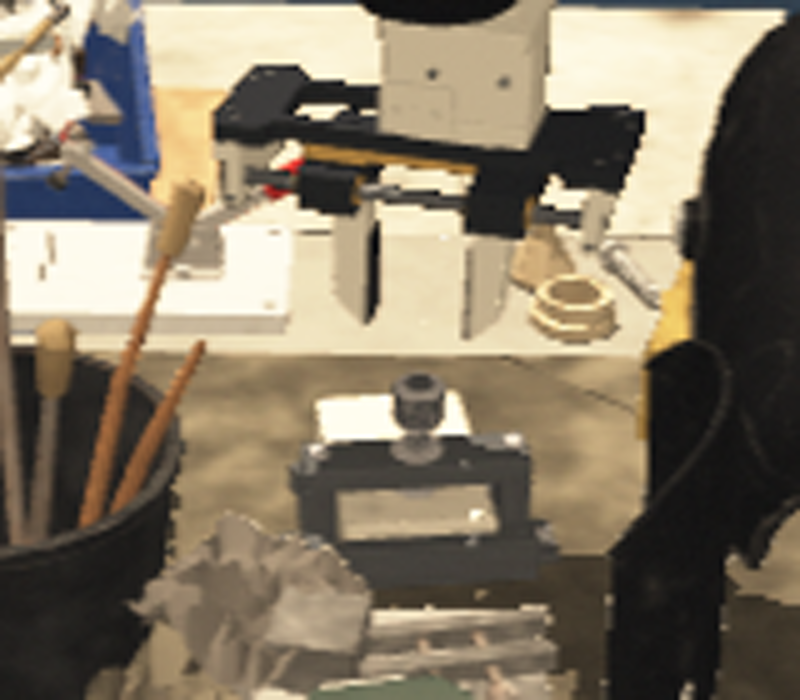

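```bash
python3 - <<'E'
from h import *
f,K,W=cam("wrist"); save("w8c.png",f,(242,190,322,270),7)
s=robot.get_state();Rt=R.from_quat(s["tcp_rot"][[1,2,3,0]]).as_matrix()
p=onz(K,W,(282,234.5),93);print(p,Rt.T@np.r_[(p-s["ee_pos"])[:2],0])
E
```

```text
[557.35921727  22.46851729  93.        ] [-6.14644062e-01  1.33851926e-01 -2.65797451e-04]
```

View pics/w8c.png

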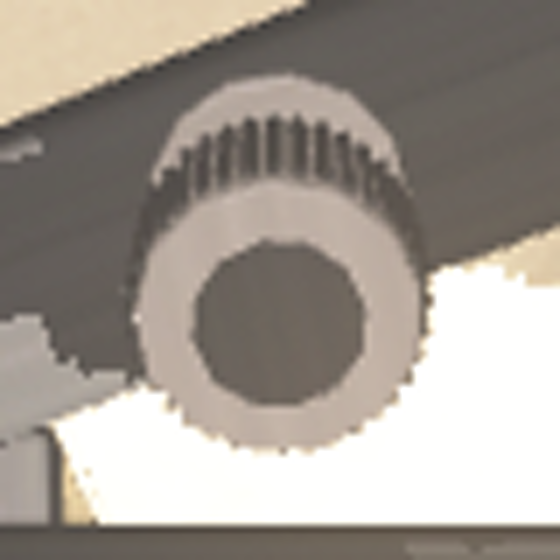

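```bash
python3 -m creep '[0.5,-0.1,0,2,0,0,0, 0.5,-0.1,0,4,0,0,0, 0.5,-0.1,0,5.5,0,0,0, 0.5,-0.1,0,6.1,0,0,0, 0.5,-0.1,0,6.1,0,0,0, 0.5,-0.1,0,6.1,0,0,0]'; python3 - <<'E'
from h import *
s=robot.get_state();print(s["wrist_torque"],s["force"])
robot.capture("side");s=robot.get_state();print(s["wrist_torque"],s["force"])
E
python3 -m creep '[0.3,0,0,0,0,0,0, 0.2,0,0,0,0,0,0, 0.2,0,0,0,0,0,0, 0.2,0,0,0,0,0,0, 0.2,0,0,0,0,0,0, 0.2,0,0,0,0,0,0]' 20; python3 - <<'E'
from h import *
f,K,W=cam("side");save("s9.png",f,(220,120,380,260),5)
for i in range(3):
  s=robot.get_state();print(s["wrist_torque"],s["force"],s["ee_pos"],s["joint_pos"][6]);robot.capture("side")
E
```

```text
time_s: 13.07
ee_pos: [556.8, 22.2, 66.3]
tcp_rot: [0.0, 0.795, 0.607, 0.0]
force: [0.4, -0.1, 0.1]
opening: 0.501
[-0.10268875  0.08895986  0.00559076] [ 0.38600305 -0.12235422  0.11616977]
[-0.12354934  0.05972627 -0.00389546] [0.40313652 0.76789329 0.02450139]
time_s: 13.62
ee_pos: [557.3, 22.2, 66.2]
tcp_rot: [0.001, 0.795, 0.607, 0.001]
force: [2.9, -0.4, 2.3]
opening: 0.267
[-0.13841597 -0.48697253  0.03226871] [ 3.28212946 -0.59124082  2.30415169] [557.27633465  22.23649477  66.18241211] 0.006553243525647658
[-0.14959435 -0.54537691  0.01220853] [2.51394137 0.07661115 2.67561526] [557.34482979  22.26124474  66.18476052] 0.006563709241631082
[-0.19359555 -0.57638681  0.04397846] [ 3.29822213 -0.21885056  2.62937083] [557.3192805   22.23909535  66.16803205] 0.006538047803795435
```

View pics/s9.png

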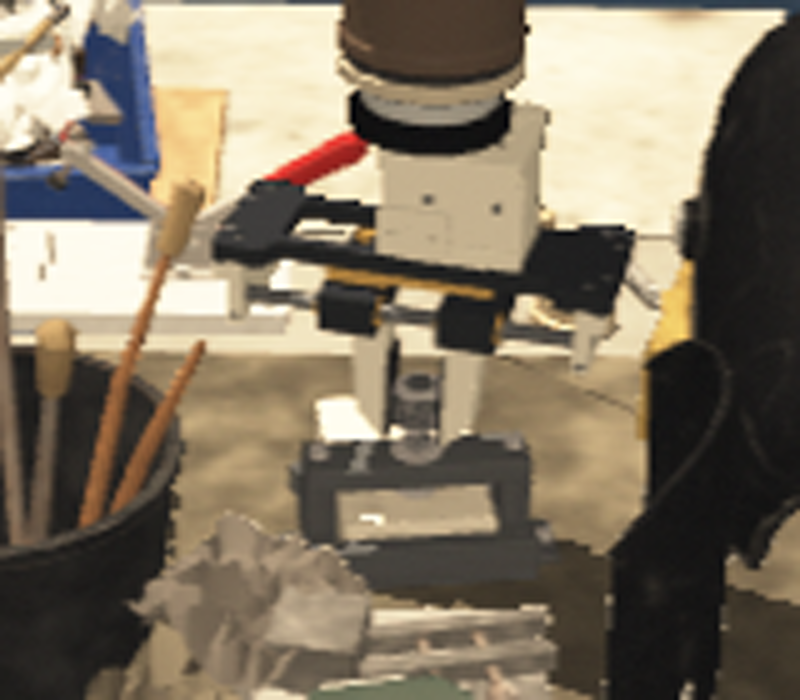

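```bash
python3 -m creep '[0.2,0,0,0.01,0,0,6, 0.2,0,0,0.02,0,0,12, 0.2,0,0,0.04,0,0,18, 0.2,0,0,0.05,0,0,24, 0.2,0,0,0.06,0,0,30, 0.2,0,0,0.08,0,0,36, 0.2,0,0,0.09,0,0,42, 0.2,0,0,0.1,0,0,48, 0.2,0,0,0.11,0,0,54, 0.2,0,0,0.13,0,0,60, 0.2,0,0,0.13,0,0,60]'; python3 - <<'E'
from h import *
for i in range(3):
  s=robot.get_state();Rt=R.from_quat(s["tcp_rot"][[1,2,3,0]]).as_matrix();print(s["wrist_torque"],s["force"],s["ee_pos"],s["joint_pos"][6],np.degrees(np.arctan2(Rt[1,0],Rt[0,0])));f,K,W=cam("side")
save("s10.png",f,(220,120,380,260),5)
E
```

```text
time_s: 14.73
ee_pos: [557.8, 21.8, 64.9]
tcp_rot: [0.001, 0.992, 0.125, 0.001]
force: [4.5, -1.5, 4.2]
opening: 0.265
[-0.42560339 -0.81533063 -0.06978277] [ 4.48696931 -1.50477784  4.24352856] [557.75288726  21.78134584  64.87430843] -0.8110765220035033 14.329475640689454
[-0.42137413 -0.88831488  0.01445325] [ 5.55532481 -1.49658224  4.97904717] [557.75535598  21.7402006   64.9204612 ] -0.8072418023099086 14.605242437328553
[-0.48916018 -0.96804523  0.0521355 ] [ 5.77788792 -2.02476962  3.72961038] [557.75352858  21.7491234   64.93307305] -0.8059699078918955 14.699466809955238
```

View pics/s10.png

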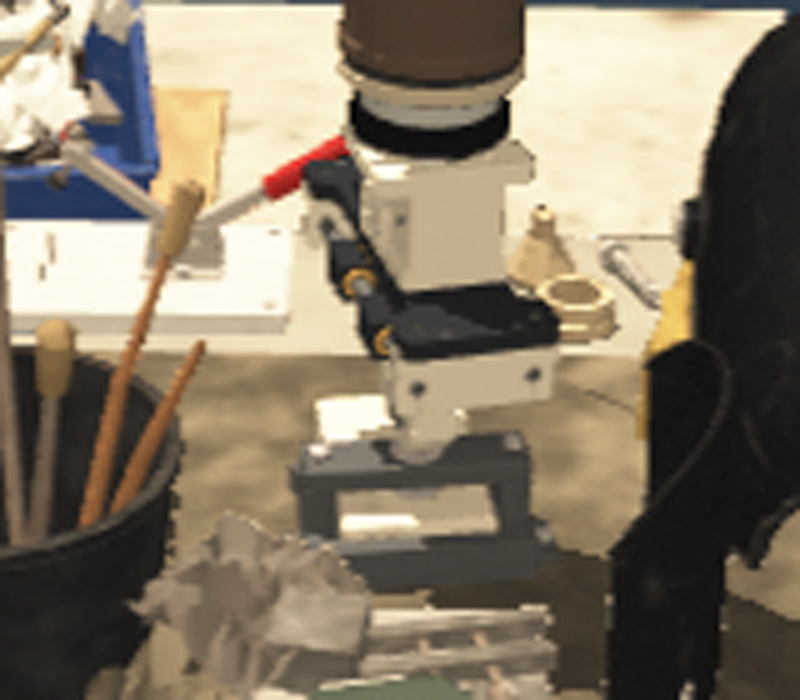

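```bash
cat > q.py <<'E'
from h import *
T=[];F=[]
for i in range(4):
  s=robot.get_state();T.append(s["wrist_torque"][2]);F.append(s["force"]);robot.capture("side")
Rt=R.from_quat(s["tcp_rot"][[1,2,3,0]]).as_matrix()
print("t%.2f"%s["time_s"],"Tz",np.round(T,3),"mean %.3f"%np.mean(T[1:]),"F",np.mean(F,0).round(1),"pos",s["ee_pos"].round(1),"yaw %.2f"%np.degrees(np.arctan2(Rt[1,0],Rt[0,0])))
E
python3 -m creep '[0.2,0.05,0.04,0.01,0,0,5, 0.2,0.05,0.04,0.02,0,0,10, 0.2,0.05,0.04,0.03,0,0,15, 0.2,0.05,0.04,0.05,0,0,20, 0.2,0.05,0.04,0.05,0,0,22]' >/dev/null; python3 q.py; python3 -m creep '[0.2,0,0,0,0,0,2, 0.2,0,0,0.01,0,0,4]' >/dev/null; python3 q.py
```

```text
t15.45 Tz [ 0.024 -0.017 -0.007 -0.038] mean -0.021 F [ 2.6 -1.4  6.9] pos [557.8  21.5  64.4] yaw -7.30
t15.82 Tz [-0.014 -0.001  0.009 -0.016] mean -0.003 F [ 2.7 -1.8  6. ] pos [557.8  21.4  64.3] yaw -11.31
```

```bash
python3 -m creep '[0.2,0,0,0,0,0,2, 0.2,0,0,0.01,0,0,3]' >/dev/null; python3 q.py; python3 -m creep '[0.2,0,0,0,0,0,2, 0.2,0,0,0,0,0,3]' >/dev/null; python3 q.py
```

```text
t16.18 Tz [-0.009 -0.023 -0.006  0.006] mean -0.008 F [ 3.2 -2.6  7.2] pos [557.7  21.4  64.2] yaw -14.30
t16.55 Tz [ 0.003 -0.004  0.009 -0.005] mean 0.000 F [ 2.9 -2.6  5.8] pos [557.8  21.4  64.2] yaw -17.30
```

```bash
python3 -m creep '[0.2,0,0,0,0,0,2, 0.2,0,0,0.01,0,0,3]' >/dev/null; python3 q.py; python3 -m creep '[0.2,0,0,0,0,0,2, 0.2,0,0,0,0,0,3]' >/dev/null; python3 q.py
```

```text
t16.92 Tz [-0.021 -0.009 -0.038  0.023] mean -0.008 F [ 3.1 -2.6  7.4] pos [557.7  21.4  64.1] yaw -20.31
t17.28 Tz [-0.001  0.009 -0.042 -0.008] mean -0.014 F [ 3.8 -2.7  5.5] pos [557.7  21.3  64.1] yaw -23.32
```

```bash
python3 -m creep '[0.2,0,0,0,0,0,2, 0.2,0,0,0.01,0,0,3]' >/dev/null; python3 q.py; python3 -m creep '[0.2,0,0,0,0,0,2, 0.2,0,0,0,0,0,3]' >/dev/null; python3 q.py
```

```text
t17.65 Tz [ 0.037  0.069 -0.01   0.01 ] mean 0.023 F [ 3.  -3.1  6.9] pos [557.7  21.3  64. ] yaw -26.32
t18.02 Tz [-0.01   0.012 -0.04  -0.002] mean -0.010 F [ 3.4 -3.1  5.8] pos [557.7  21.3  64. ] yaw -29.32
```

```bash
python3 -m creep '[0.3,0,0,0,0,0,0, 0.45,0,0,0,0,0,0, 0.45,0,0,0,0,0,0, 0.45,0,0,0,0,0,0, 0.45,0,0,0,0,0,0]'; python3 q.py;  python3 -m creep '[0.45,0,0,0,0,0,-7, 0.45,0,0,0,0,0,-14, 0.45,0,0,0,0,0,-21, 0.45,0,0,0,0,0,-28, 0.45,0,0,0,0,0,-35, 0.45,0,0,0,0,0,-42, 0.45,0,0,0,0,0,-49, 0.45,0,0,0,0,0,-56, 0.45,0,0,0,0,0,-63, 0.45,0,0,0,0,0,-70, 0.45,0,0,0,0,0,-77, 0.45,0,0,0,0,0,-84]'; python3 -m creep '[0.45,0,0,0,0,0,-6, 0.45,0,0,0,0,0,-12, 0.45,0,0,0,0,0,-16, 0.45,0,0,0,0,0,-16]' ; python3 q.py; python3 - <<'E'
from h import *
f,K,W=cam("wrist");save("w11.png",f)
f,K,W=cam("side");save("s11.png",f,(260,170,360,260),7)
E
```

```text
time_s: 18.48
ee_pos: [556.5, 22.4, 63.2]
tcp_rot: [-0.0, 0.968, -0.253, -0.001]
force: [-0.8, -0.2, 0.2]
opening: 0.444
t18.63 Tz [-0.007 -0.017 -0.033 -0.   ] mean -0.017 F [-0.1  0.1 -0.2] pos [556.9  22.2  63.4] yaw -29.26
time_s: 19.68
ee_pos: [557.0, 22.0, 63.6]
tcp_rot: [0.0, 0.887, 0.462, 0.0]
force: [0.4, -0.3, -0.8]
opening: 0.448
time_s: 20.02
ee_pos: [557.0, 21.8, 63.7]
tcp_rot: [-0.0, 0.815, 0.58, 0.0]
force: [1.4, -0.5, -0.2]
opening: 0.455
t20.17 Tz [ 0.049 -0.011  0.036 -0.032] mean -0.003 F [ 0.3 -0.3  0.1] pos [557.   22.   63.5] yaw 70.57
```

View pics/s11.png

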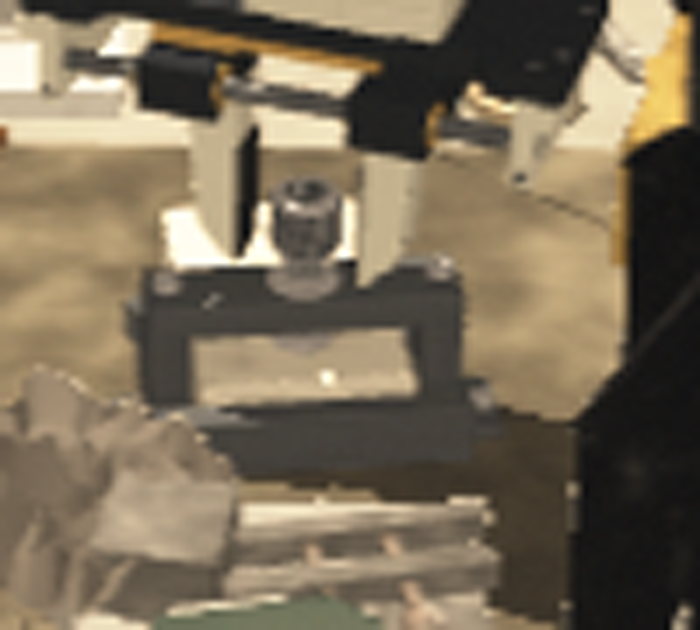

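```bash
python3 -m creep '[0.4,-0.03,0.08,0,0,0,0, 0.2,-0.03,0.08,0,0,0,0, 0.2,-0.03,0.08,0,0,0,0, 0.2,-0.03,0.08,0,0,0,0, 0.2,-0.03,0.08,0,0,0,0, 0.2,-0.03,0.08,0,0,0,0]' 20; python3 q.py; python3 -m creep '[0.2,0,0,0,0,0,2, 0.2,0,0,0.01,0,0,3]' >/dev/null; python3 q.py; python3 -m creep '[0.2,0,0,0,0,0,2, 0.2,0,0,0,0,0,3]' >/dev/null; python3 q.py
```

```text
time_s: 20.82
ee_pos: [557.2, 21.7, 63.5]
tcp_rot: [-0.0, 0.815, 0.579, -0.0]
force: [-1.9, 0.7, 2.8]
opening: 0.26
t20.97 Tz [-0.014 -0.052 -0.015 -0.026] mean -0.031 F [-2.8  1.2  2.1] pos [557.2  21.7  63.4] yaw 70.74
t21.33 Tz [ 0.026  0.049 -0.002 -0.007] mean 0.013 F [-4.5  1.6  3.4] pos [557.3  21.7  63.3] yaw 67.77
t21.70 Tz [-0.018  0.034 -0.022  0.025] mean 0.012 F [-5.2  1.9  2.9] pos [557.3  21.7  63.3] yaw 64.77
```

```bash
python3 -m creep '[0.2,0,0,0,0,0,2, 0.2,0,0,0.01,0,0,3]' >/dev/null; python3 q.py; python3 -m creep '[0.2,0,0,0,0,0,2, 0.2,0,0,0,0,0,3]' >/dev/null; python3 q.py
```

```text
t22.07 Tz [0.068 0.009 0.031 0.007] mean 0.016 F [-5.5  2.   3.8] pos [557.3  21.6  63.3] yaw 61.75
t22.43 Tz [ 0.059  0.047 -0.018  0.006] mean 0.012 F [-4.9  2.   3.7] pos [557.3  21.7  63.3] yaw 58.76
```

```bash
python3 -m creep '[0.2,0,0,0,0,0,2, 0.2,0,0,0.01,0,0,3]' >/dev/null; python3 q.py; python3 -m creep '[0.2,0,0,0,0,0,2, 0.2,0,0,0,0,0,3]' >/dev/null; python3 q.py
```

```text
t22.80 Tz [0.149 0.073 0.085 0.069] mean 0.076 F [-5.6  2.3  5.2] pos [557.3  21.6  63.2] yaw 55.76
t23.17 Tz [0.075 0.089 0.027 0.061] mean 0.059 F [-5.5  2.4  4.4] pos [557.3  21.6  63.2] yaw 52.77
```

```bash
python3 -m creep '[0.2,0,0,0,0,0,2, 0.2,0,0,0.01,0,0,3]' >/dev/null; python3 q.py; python3 -m creep '[0.2,0,0,0,0,0,2, 0.2,0,0,0.01,0,0,3]' >/dev/null; python3 q.py
```

```text
t23.53 Tz [0.122 0.097 0.119 0.069] mean 0.095 F [-6.2  1.5  6.2] pos [557.3  21.7  63.2] yaw 49.77
t23.90 Tz [0.178 0.136 0.114 0.151] mean 0.133 F [-6.5  1.8  7.3] pos [557.3  21.7  63.2] yaw 46.78
```

```bash
python3 -m creep '[0.2,0,0,0,0,0,2, 0.2,0,0,0.01,0,0,3]' >/dev/null; python3 q.py; python3 -m creep '[0.2,0,0,0,0,0,2, 0.2,0,0,0,0,0,3]' >/dev/null; python3 q.py
```

```text
t24.27 Tz [0.227 0.151 0.148 0.165] mean 0.155 F [-6.7  2.   8.7] pos [557.3  21.6  63.2] yaw 43.77
t24.63 Tz [0.203 0.228 0.166 0.165] mean 0.186 F [-7.1  2.4  8.6] pos [557.3  21.6  63.2] yaw 40.78
```

```bash
python3 q.py; python3 q.py; python3 q.py
```

```text
t24.83 Tz [0.146 0.174 0.164 0.152] mean 0.163 F [-6.4  1.7  7.9] pos [557.4  21.6  63.2] yaw 40.79
t25.03 Tz [0.163 0.134 0.173 0.182] mean 0.163 F [-6.9  2.   7.5] pos [557.3  21.6  63.2] yaw 40.79
t25.23 Tz [0.163 0.163 0.129 0.123] mean 0.138 F [-6.8  2.4  7.5] pos [557.3  21.6  63.2] yaw 40.79
```

The moment has settled at about 0.155 N m, inside the snug band. I'll release and lift clear.

```bash
python3 -m creep '[0.3,0,0,0,0,0,0, 0.5,0,0,0,0,0,0, 0.5,0,0,0,0,0,0, 0.5,0,0,0,0,0,0, 0.5,0,0,0,0,0,0, 0.5,0,0,-1,0,0,0, 0.5,0,0,-3,0,0,0, 0.5,0,0,-6,0,0,0, 0.5,0,0,-10,0,0,0, 0.5,0,0,-14,0,0,0, 0.5,0,0,-18,0,0,0, 0.5,0,0,-20,0,0,0]'; python3 q.py
```

```text
time_s: 26.28
ee_pos: [559.1, 20.4, 268.3]
tcp_rot: [0.001, 0.938, 0.347, 0.003]
force: [1.9, -0.5, -0.1]
opening: 0.501
t26.43 Tz [-0.026 -0.027 -0.05  -0.07 ] mean -0.049 F [ 1.3 -0.  -0. ] pos [558.7  21.2 265.3] yaw 40.73
```

```bash
python3 -m creep '[0.5,-1,0,-3,0,0,0, 0.5,-3,0,-6,0,0,-7, 0.5,-6,0,-8,0,0,-14, 0.5,-8,-2,-8,0,0,-21, 0.5,-9,-4,-8,0,0,-28, 0.5,-9,-6,-8,0,0,-35, 0.5,-9,-7,-8,0,0,-42, 0.5,-9,-7,-8,0,0,-49, 0.5,-9,-7,-8,0,0,-56, 0.5,-9,-7,-8,0,0,-56]'; python3 - <<'E'
from h import *
robot.capture("top");robot.capture("top")
f,K,W=cam("wrist");save("w12.png",f)
g,_,_=cam("side");save("s12.png",g,(240,150,360,270),5)
g,_,_=cam("top");save("t12.png",g)
print(robot.get_state()["ee_pos"])
E
```

```text
time_s: 27.32
ee_pos: [442.9, 16.0, 342.0]
tcp_rot: [-0.001, 0.662, 0.75, -0.001]
force: [0.2, -0.3, -0.4]
opening: 0.498
[443.71317576  15.66175578 342.59740793]
```

View pics/w12.png

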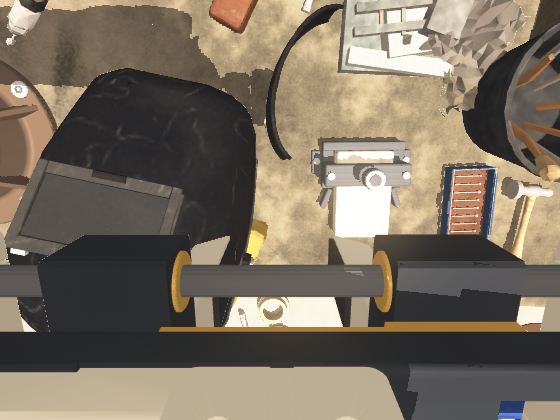

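View pics/s12.png

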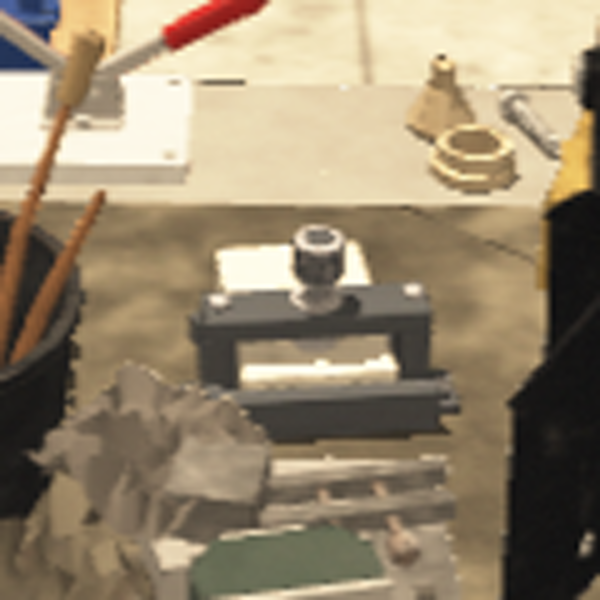

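View pics/t12.png

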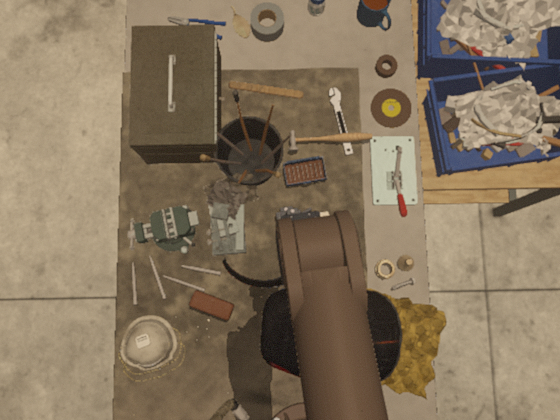

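```bash
python3 -c "
from plant import robot
s=robot.get_state();print(s['time_s'],s['force']);print(robot.hand_in())"
```

```text
27.5667 [ 0.26774279  0.16058712 -0.16223618]
the job is handed in; nothing more can be done
None
```

The block is home against the back stop and clamped snug, and I handed the job in at 27.6 s with the gripper open and clear.

**Block:** I gripped it lightly, squared it up and slid it in. Once the grip was slipping, I pushed from behind with the gripper partly open. The block didn't move while the push force climbed to 16.5 N. The gripper's position then put its rear end at about fixture x = -96 mm, which is fully home. The camera put that edge at -94 mm, within about 2 mm, and the pictures show no gap at the stop.

**Thumbscrew:** I turned it clockwise in two strokes. The foot met the block about 2.0 to 2.1 rad in. The moment read 0.14 to 0.16 N m when I let go.
- **Overshoot:** because I queued steps ahead, I went a few degrees further than needed. Single noisy readings touched 0.23 N m before settling.
- **Disagreement:** the moment rose more slowly than stated, about 0.03 N m per 3° against 0.05. Some of the turn may have been slip or give in the grip.

**Last checks:** the final pictures show the block in place, the screw head lowered, and the hammer, burr box, collar, sprue, bolt, punches and polish where they were. I did not test the clamp by pushing on the block.

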